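# Refit the glass disc of a water filter and screw its retaining ring down

## Robot

A 7-joint arm with a two-finger parallel gripper is mounted at the origin on a cart in front of the work surface, level with it; the furniture and walls round the work are solid. World frame = base frame: x ahead of the robot, y to its left, z up, the work surface at z = 0. Lengths are in m, angles in rad, forces in N, time in s.
With the tool pointing down it reaches from about 0.35 to 0.9 m from the base axis. Payload 7.2 kg.
Tool frame: the origin (TCP) lies at the very end of the fingers, on their centre line; the grasp point (between the pads) lies 19 mm behind it; z points along the fingers, y is the line along which they close (so a half turn about z gives the same grasp; the last joint's range is limited). The gripper opens to 88 mm and grips with 3 to 60 N. Pads are 20 mm wide; open, the fingers measure 115 mm over their backs; the gripper's body (75 mm by 178 mm) begins 61 mm behind the grasp point.
Start: joints at [-1.242, 0.411, -0.013, 1.596, 0.006, 1.134, -0.082], TCP at [0.242, 0.576, 0.223] pointing down, gripper open.
Joint ranges: [-2.95, 2.95], [-0.29, 1.99], [-1.47, 1.44], [0.14, 2.54], [-1.03, 4.17], [0.13, 1.85], [-2.86, 2.86]. Speed limits (rad/s): [2.39, 2.39, 3.01, 3.01, 3.14, 3.14, 3.14].

## Interface

Orientations are given as a unit quaternion [x, y, z, w].
In Python, from rig import r gives the robot as it stands. The module is installed in compiled form; this text tells all that it offers.
- The arm moves only by the shell command python3 -m pendant 'ROWS' [FORCE]. ROWS is JSON, one flat list of numbers, 7 for each row, row after row: the shift along the tool's x, y, z in m, then the turn, a rotation vector about the tool's x, y, z in rad, then the finger opening in m, from 0 to 0.0878. In form: [dx, dy, dz, rx, ry, rz, claw, dx, dy, dz, rx, ry, rz, claw, ...]. A call has 1 to 8 rows; each row shifts and turns the commanded pose from where the row before left it, along the tool's axes as they then stand; what a row does not reach is not made up. A row lasts 1/8 s, in which the tool goes at most 62.5 mm and 10.7 degrees, less where a joint would pass 70% of its speed; a pose out of reach is approached as far as the arm can. A call is refused whole if a number of a shift passes 0.0625 or a number of a turn 0.188, either way. A call with a gripper value outside its range is refused whole. The fingers move at their own pace and stop on an object; FORCE is the grip in N (left out, the last holds). Time passes only in rows, so rows that do not move let the fingers close. It gives the time, the measured TCP pose, the force, the opening and the grip force at its end, in the units of the state.
- r.observe(): the state, without advancing time (a new reading comes with each control period).
- r.camera(name): name is "side" or "top" or "wrist"; returns (picture, depth): 400x640x3 uint8, red, green, blue; 400x640 float32, m along the optical axis (not along the pixel's ray), 0 where there is no reading.
- r.camera_params(name): a dict with "fx", "fy", "cx", "cy" (pixels), "R" (3x3) and "t" (3): a world point X has camera coordinates R X + t; the wrist camera has in their place "T_tool_cam" (4x4, takes a point from camera to tool coordinates, whose origin is the TCP and whose axes are the flange's). Camera axes: x right, y down, z forward; pixel columns grow to the right and rows downward; lengths in m; the calibration is good to about 2 mm. A picture is of the moment at which its call begins: read the wrist's pose just before it. camera_params takes no time and is no camera call.
- r.sign_off(): hands the job in; it is judged then, once.
The state is a dict: "time_s": time; "qpos": joint angles; "joint_vel": joint speeds; "tau": joint torques, N m; "eef_pos": TCP position; "tool_rot": TCP orientation; "contact_force": force on the tool from outside, world axes, zero at the start; "torque": the same for the moment, N m; "width": finger opening in m; "grip_force": force on a finger pad.
Only numpy, scipy, OpenCV 4.12 (cv2) and the standard library are available. Lean on these libraries where they do the work, as an engineer would, in place of code of your own. Each camera call takes 0.05 s, during which the arm holds its last target. There are 200 camera calls.

## Task

Put the countertop water filter back together: lower the blue glass filter disc, pull post up, into the open cell of the white filter housing, then fit the orange retaining ring over it. Where its thread starts must be found by feel, with a light touch: do not force the ring down. Screw the ring clockwise until it is snug against its stop, fully down and level, and let go. Leave the jars, the salt shaker and the tin where they stand.

Things in the scene. Friction and masses are not known exactly. Their poses are not given: they have to be found in the camera images.
- housing: white round filter housing, fixed, 92 mm across at the foot, 61 at the cell, outlet toward its +y. Origin: centre of the underside. The cell opens upward, rim 75 mm above the origin. Its brass thread is at an angle that no pose here tells, held by a slip clutch: above 0.4 to 0.5 N m it goes round with the ring, so tightening cannot harm it, but forces over 80 N ruin it; 10 N is plenty.
- cell_mouth (a point): centre of the cell's mouth, level with the rim. Cell 56 mm inside. Three ledges of the thread, tops level 1 mm below the rim, leave a 44 mm opening; between them three gaps 38 degrees wide, one every 120 degrees, for the ring's lugs. Clockwise from a gap the ledge's underside falls from 4.5 to 10 mm below the rim over 52 degrees, then runs level to a stop.
- seat_top (a point): where the disc's underside rests: middle of the top of a sprung rubber seat in a plain 44 mm bore, 23 mm below the rim. It yields up to 6.5 mm: about 2 N to start, 1.5 N more per mm. The point is fixed to the housing and does not sink with the seat.
- disc: blue glass filter disc, 40 mm across, 8 mm thick, with a white upright pull post on its middle, 12 mm across, whose top is 46 mm above the underside; 50 g. Origin: centre of the underside, z up the post. Seated, its origin is 52 mm above the housing's (48 mm with the ring screwed down) and the post stands 23 mm out of the cell.
- ring: orange retaining ring, 37 mm tall, 32 mm clear hole; about 70 g. Origin: centre of the underside (lower end of the neck), z up; it stands neck down. Neck 41 mm across, 0 to 21 mm up; ribbed round grip 60 mm across, 21 to 37 mm up, to be held from outside, anywhere round it. Screwed home its origin is 56 mm above the housing's, the grip 2 mm above the rim, and friction keeps it.
- ring_lugs (a point): centre of the ring at mid-height of its three lugs, 7 mm above its underside. Lugs 120 degrees apart (one toward the ring's +x), 4 mm tall, 7.5 mm wide, out to radius 26 mm. On the ledges the ring's origin is 69 mm above the housing's; when the lugs find the gaps it drops 10 mm, onto the disc; from mid-gap it turns about 80 degrees clockwise to the stop, led down 3 mm.
- honey: a honey jar with a yellow lid, 64 mm across, 87 mm tall, a bystander to leave alone; origin: centre of its underside.
- spice: a slim spice jar with a dark lid, 41 mm across, 105 mm tall, a bystander to leave alone; origin: centre of its underside.
- salt: a clear salt shaker with a grey top, 44 mm across, 90 mm tall, a bystander to leave alone; origin: centre of its underside.
- tuna: a flat round food tin, 87 mm across, 40 mm tall, a bystander to leave alone; origin: centre of its underside.
Things that resemble listed ones, but are neither listed nor needed, are in the scene too. Several things have the shape of the disc; the one meant has the colours described above.

How it is judged:
On the way:
1. the glass disc lies flat on the seat inside the cell (z of disc in the frame of housing below 0.0535 m and horizontal distance between disc and housing below 0.004 m and angle between disc's own z axis and vertical below 0.1 rad), for 0.2 s.
At the end, for the whole second after the job is handed in: Disc flat in the cell (origin under 51 mm above the housing's, within 4 mm of its axis, tilt under 0.1 rad); ring released, at rest and down at the thread's end (origin 53 to 57.1 mm above the housing's, within 4 mm of its axis, tilt under 0.06 rad) (z of ring in the frame of housing between 0.053 and 0.0571 m and horizontal distance between each of ring, disc and housing below 0.004 m and angle between ring's own z axis and vertical below 0.06 rad and z of disc in the frame of housing below 0.051 m and angle between disc's own z axis and vertical below 0.1 rad and linear speed of each of ring, disc below 0.01 m/s); the robot touches nothing.
It fails at once if the ring is forced against the housing or its thread with over 80 N (contact force between ring and housing above 80 N).
It fails at once if the honey is moved more than 20 mm (distance of honey from where it was at the start of the episode above 0.02 m).
It fails at once if the spice is moved more than 20 mm (distance of spice from where it was at the start of the episode above 0.02 m).
It fails at once if the salt is moved more than 20 mm (distance of salt from where it was at the start of the episode above 0.02 m).
It fails at once if the tuna is moved more than 20 mm (distance of tuna from where it was at the start of the episode above 0.02 m).
It also fails if it takes over 67 s, if anything falls off the work surface, if the arm or the gripper's body presses on something with over 40 N, if the wrist force passes 120 N, or if a joint passes its speed limit or range.

## Working session

There is one attempt and no reset: what is moved stays moved. The work goes in short steps, Python scripts to look and compute and a shell command to move; the robot and the scene stay as the last step left them, time stands still between calls to the robot, and variables do not carry over. Pictures are saved under pics/ and viewed, at most 10 in all, crops included, and the job is handed in when it is done.

```bash
mkdir -p pics
cat > h.py <<'E'
import numpy as np, cv2
from rig import r
from scipy.spatial.transform import Rotation as Ro
def cam(n):
    o=r.observe(); p=r.camera_params(n); im,d=r.camera(n)
    if n=='wrist':
        T=np.eye(4);T[:3,:3]=Ro.from_quat(o['tool_rot']).as_matrix();T[:3,3]=o['eef_pos']
        M=T@p['T_tool_cam']; R=M[:3,:3].T; t=-R@M[:3,3]
    else: R=np.array(p['R']);t=np.array(p['t'])
    return im,d,p,R,t
def pts(d,p,R,t):
    v,u=np.mgrid[:d.shape[0],:d.shape[1]]
    c=np.stack([(u-p['cx'])/p['fx']*d,(v-p['cy'])/p['fy']*d,d],-1)
    return (c-t)@R
def ray(u,v,z,p,R,t):
    c=np.array([(u-p['cx'])/p['fx'],(v-p['cy'])/p['fy'],1.]); w=c@R; o=-R.T@t
    return o+w*(z-o[2])/w[2]
E
python3 - <<'E'
from h import *
ims=[]
for n in ['top','side']:
    im,d,p,R,t=cam(n); np.savez(n+'.npz',im=im,d=d,R=R,t=t,**{k:p[k] for k in('fx','fy','cx','cy')})
    cv2.imwrite(f'pics/{n}.png',im[...,::-1]); print(n,-R.T@t,R[2])
print(r.observe())
E
```

```text
top [0.45433731 0.00194309 0.9577742 ] [ 1.41945514e-01 -3.69632400e-04 -9.89874403e-01]
side [0.35534446 0.49972335 0.72651602] [ 0.23018783 -0.610264   -0.75801808]
{'time_s': 0.1, 'qpos': array([-1.24221738,  0.41181746, -0.01273353,  1.59695126,  0.00562937,
        1.13429786, -0.08223037]), 'joint_vel': array([-0.00043229, -0.00127746, -0.00051453, -0.00139867,  0.00028327,
        0.0003014 ,  0.00015452]), 'tau': array([ 3.46379224e-03, -5.89096999e+01,  6.44043200e-01, -2.91711384e+01,
       -5.37902559e-02,  1.45371651e-02,  6.55058830e-05]), 'eef_pos': array([0.24138835, 0.57601278, 0.22189831]), 'tool_rot': array([ 1.97077884e-01,  9.80387572e-01, -7.14286043e-04, -8.26754430e-05]), 'contact_force': array([-0.31426391, -0.94499956,  0.7683125 ]), 'torque': array([ 0.05158973, -0.05649554,  0.02012606]), 'grip_force': 0.0, 'width': 0.08806055751016763}
```

View pics/top.png

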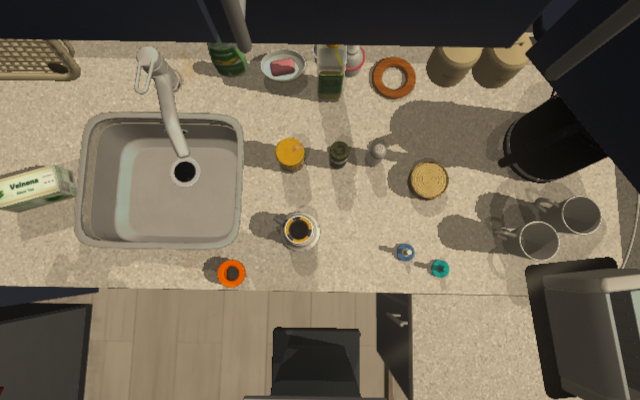

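View pics/side.png

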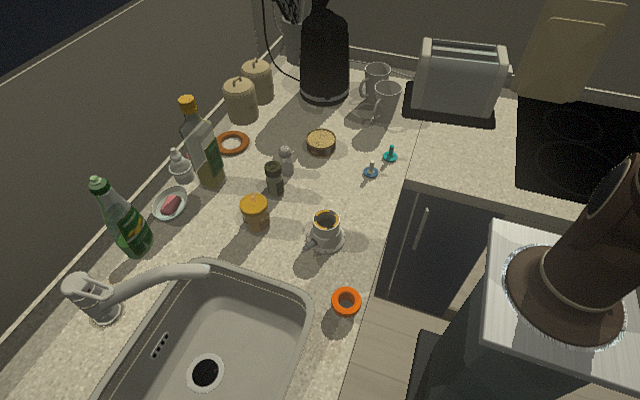

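Top view: ring at (231,273), housing at (300,231), the blue disc with white post at (404,252), and a teal decoy at (440,268). The honey, spice, salt and tin run along row 150–180. In the side view the same items are at (346,302), (325,230) and (370,172).

```bash
python3 - <<'E'
from h import *
for n in ['top','side']:
    f=np.load(n+'.npz'); im=f['im'];d=f['d'];p={k:float(f[k]) for k in('fx','fy','cx','cy')};R=f['R'];t=f['t']
    P=pts(d,p,R,t); hsv=cv2.cvtColor(im,cv2.COLOR_RGB2HSV)
    print(n,p)
    def rep(nm,m,win,zr):
        u0,v0,u1,v1=win; w=np.zeros(m.shape,bool); w[v0:v1,u0:u1]=1
        m=m&w&(d>0); 
        q=P[m]; print(nm,m.sum(),'z pct',np.percentile(q[:,2],[5,50,95,99]).round(4))
        s=q[(q[:,2]>zr[0])&(q[:,2]<zr[1])]
        if len(s)>3:
            (c,ra)=cv2.minEnclosingCircle(s[:,:2].astype(np.float32)); print('   n',len(s),'circ',np.round(c,4),round(ra,4),'mean',s.mean(0).round(4))
    W={'top':dict(ring=(210,255,255,290),hou=(275,205,325,255),disc=(390,240,418,266)),'side':dict(ring=(325,282,368,322),hou=(303,203,350,256),disc=(358,155,382,182))}[n]
    al=np.ones(im.shape[:2],bool)
    rep('ring',(hsv[...,1]>180)&(hsv[...,0]<15)&(hsv[...,2]>90),W['ring'],(.030,.045))
    rep('housing rim',al,W['hou'],(.069,.08))
    rep('disc',(hsv[...,0]>90)&(hsv[...,0]<125)&(hsv[...,1]>70),W['disc'],(.003,.013))
    rep('disc post',al,W['disc'],(.035,.055))
    rep('disc all',al,W['disc'],(.005,.055))
    if n=='top':
        q=P[120:195,270:450].reshape(-1,3)
        for nm,(a,b,c_,e),z in [('honey',(270,130,312,175),(.08,.095)),('spice',(322,130,352,172),(.095,.112)),('salt',(362,130,392,170),(.08,.096)),('tuna',(400,150,456,206),(.033,.047))]: rep(nm,al,(a,b,c_,e),z)
    u0,v0,u1,v1=W['disc']
    big=[cv2.resize(im[W[k][1]-15:W[k][3]+15,W[k][0]-15:W[k][2]+15],(266,266),interpolation=cv2.INTER_CUBIC) for k in W]
    cv2.imwrite(f'pics/crop_{n}.png',np.hstack(big)[...,::-1])
E
python3 -c "
import cv2,numpy as np
cv2.imwrite('pics/crops.png',np.vstack([cv2.imread('pics/crop_%s.png'%n) for n in('top','side')]))"
```

```text
top {'fx': 413.47332681777635, 'fy': 413.47332681777635, 'cx': 318.23776068856256, 'cy': 200.052326911965}
ring 477 z pct [0.0088 0.037  0.0399 0.0409]
   n 423 circ [0.42   0.1903] 0.0302 mean [0.4208 0.1904 0.0371]
housing rim 2488 z pct [-0.0014  0.0067  0.0751  0.0771]
   n 244 circ [0.5167 0.0426] 0.0304 mean [0.5162 0.0428 0.075 ]
disc 116 z pct [0.006  0.0087 0.0113 0.0126]
   n 115 circ [ 0.4744 -0.1987] 0.0187 mean [ 0.4742 -0.1986  0.0087]
disc post 724 z pct [-0.0016  0.0021  0.0192  0.0481]
   n 28 circ [ 0.4731 -0.1986] 0.0059 mean [ 0.4737 -0.1984  0.0461]
disc all 724 z pct [-0.0016  0.0021  0.0192  0.0481]
   n 244 circ [ 0.4753 -0.1954] 0.0245 mean [ 0.4735 -0.198   0.014 ]
honey 1883 z pct [-0.0015  0.003   0.0893  0.0905]
   n 662 circ [0.6833 0.0657] 0.0317 mean [0.6824 0.0653 0.0875]
spice 1255 z pct [-0.0016  0.0021  0.1073  0.1088]
   n 290 circ [ 0.684 -0.041] 0.0204 mean [ 0.6828 -0.0407  0.1057]
salt 1194 z pct [-0.0017  0.0021  0.0886  0.0909]
   n 168 circ [ 0.6925 -0.1277] 0.0166 mean [ 0.6909 -0.1271  0.0867]
tuna 3122 z pct [-0.0014  0.0026  0.0402  0.0419]
   n 1136 circ [ 0.6376 -0.2494] 0.0435 mean [ 0.6377 -0.2495  0.0382]
side {'fx': 364.38873788100864, 'fy': 364.38873788100864, 'cx': 321.2794504939186, 'cy': 194.19803350307552}
ring 439 z pct [0.0356 0.0387 0.0406 0.0413]
   n 430 circ [0.4216 0.1897] 0.0297 mean [0.4219 0.1904 0.0386]
housing rim 2481 z pct [0.0004 0.0102 0.0758 0.0777]
   n 268 circ [0.5173 0.0411] 0.0314 mean [0.517  0.0429 0.0751]
disc 52 z pct [0.0081 0.0101 0.0124 0.0127]
   n 51 circ [ 0.476  -0.2001] 0.0189 mean [ 0.4744 -0.1989  0.0102]
disc post 645 z pct [0.0001 0.0026 0.0253 0.048 ]
   n 25 circ [ 0.4751 -0.1982] 0.0058 mean [ 0.4745 -0.1972  0.0441]
disc all 645 z pct [0.0001 0.0026 0.0253 0.048 ]
   n 161 circ [ 0.4947 -0.1978] 0.0389 mean [ 0.4751 -0.196   0.0172]
```

View pics/crops.png

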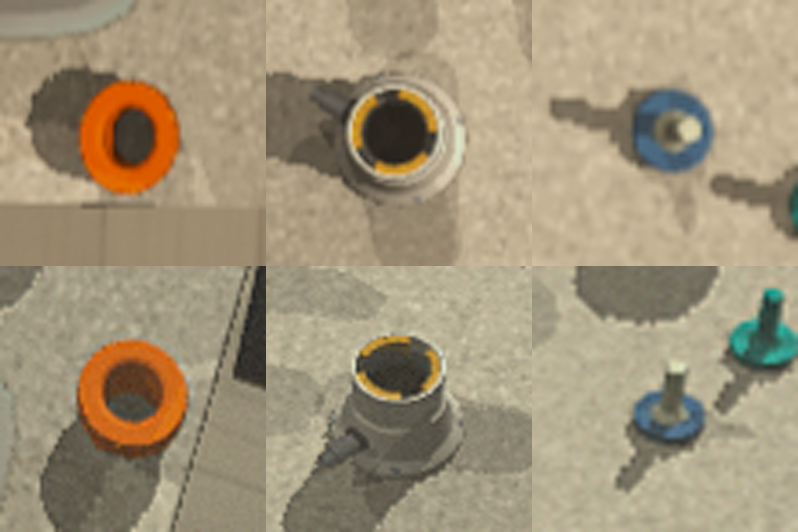

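Crops confirm it: ring upright with its neck down, brass ledges with dark gaps in the housing, and a white post on the blue disc. The two views agree within 2 mm and the heights match. Next I plan the move to the disc.

```bash
cat > plan.py <<'E'
# plan.py x y z closing_angle_deg(world, mod 180 nearest | 'k' keep) n : prints rows (without claw) from the measured pose
import sys; from h import *
x,y,z=map(float,sys.argv[1:4]); n=int(sys.argv[5])
o=r.observe(); p=o['eef_pos']; A=Ro.from_quat(o['tool_rot']).as_matrix()
yaw=np.arctan2(A[1,1],A[0,1])
d=0 if sys.argv[4]=='k' else (np.radians(float(sys.argv[4]))-yaw)
if sys.argv[4]!='k': d=(d+np.pi/2)%np.pi-np.pi/2
if len(sys.argv)>6: d+=np.radians(float(sys.argv[6]))
Yv=lambda a:np.array([[np.cos(a),np.sin(a),0],[np.sin(a),-np.cos(a),0],[0,0,-1]])
tx=yaw+np.pi/2
B=Ro.from_euler('z',d).as_matrix()@np.array([[np.cos(tx),np.cos(yaw),0],[np.sin(tx),np.sin(yaw),0],[0,0,-1]])
dr=Ro.from_matrix(A.T@B).as_rotvec()
step=Ro.from_rotvec(dr/n); C=A.copy(); w=(np.array([x,y,z])-p)/n
print('world d',(w*n).round(4),'turn',dr.round(3),'closing now deg',np.degrees(yaw).round(1),'q7',o['qpos'][6].round(3),'F',o['contact_force'].round(1))
for i in range(n):
    s=C.T@w; print([float(v) for v in s.round(3 if n>3 else 4)]+[float(v) for v in (dr/n).round(3)]); C=C@step.as_matrix()
E
python3 plan.py 0.4742 -0.1985 0.12 157 16
```

```text
world d [ 0.2328 -0.7745 -0.1019] turn [-1.000e-03 -1.000e-03 -1.566e+00] closing now deg 67.3 q7 -0.082 F [-0.3 -0.9  0.8]
[-0.032, -0.039, 0.006, -0.0, -0.0, -0.098]
[-0.028, -0.042, 0.006, -0.0, -0.0, -0.098]
[-0.024, -0.045, 0.006, -0.0, -0.0, -0.098]
[-0.019, -0.047, 0.006, -0.0, -0.0, -0.098]
[-0.015, -0.048, 0.006, -0.0, -0.0, -0.098]
[-0.01, -0.05, 0.006, -0.0, -0.0, -0.098]
[-0.005, -0.05, 0.006, -0.0, -0.0, -0.098]
[-0.0, -0.051, 0.006, -0.0, -0.0, -0.098]
[0.005, -0.05, 0.006, -0.0, -0.0, -0.098]
[0.01, -0.05, 0.006, -0.0, -0.0, -0.098]
[0.014, -0.048, 0.006, -0.0, -0.0, -0.098]
[0.019, -0.047, 0.006, -0.0, -0.0, -0.098]
[0.024, -0.045, 0.006, -0.0, -0.0, -0.098]
[0.028, -0.042, 0.006, -0.0, -0.0, -0.098]
[0.032, -0.039, 0.006, -0.0, -0.0, -0.098]
[0.036, -0.036, 0.006, -0.0, -0.0, -0.098]
```

```bash
python3 plan.py 0.4742 -0.1985 0.12 157 16 -180
```

```text
world d [ 0.2328 -0.7745 -0.1019] turn [-1.000e-03  1.000e-03  1.575e+00] closing now deg 67.3 q7 -0.082 F [-0.3 -0.9  0.8]
[-0.032, -0.039, 0.006, -0.0, 0.0, 0.098]
[-0.036, -0.036, 0.006, -0.0, 0.0, 0.098]
[-0.039, -0.032, 0.006, -0.0, 0.0, 0.098]
[-0.042, -0.028, 0.006, -0.0, 0.0, 0.098]
[-0.045, -0.024, 0.006, -0.0, 0.0, 0.098]
[-0.047, -0.019, 0.006, -0.0, 0.0, 0.098]
[-0.048, -0.015, 0.006, -0.0, 0.0, 0.098]
[-0.05, -0.01, 0.006, -0.0, 0.0, 0.098]
[-0.05, -0.005, 0.006, -0.0, 0.0, 0.098]
[-0.051, 0.0, 0.006, -0.0, 0.0, 0.098]
[-0.05, 0.005, 0.006, -0.0, 0.0, 0.098]
[-0.05, 0.01, 0.006, -0.0, 0.0, 0.098]
[-0.048, 0.015, 0.006, -0.0, 0.0, 0.098]
[-0.047, 0.02, 0.006, -0.0, 0.0, 0.098]
[-0.044, 0.024, 0.006, -0.0, 0.0, 0.098]
[-0.042, 0.028, 0.006, -0.0, 0.0, 0.098]
```

```bash
python3 -m pendant '[-0.032,-0.039,0.006,0,0,0.098,0.04,-0.036,-0.036,0.006,0,0,0.098,0.04,-0.039,-0.032,0.006,0,0,0.098,0.04,-0.042,-0.028,0.006,0,0,0.098,0.04,-0.045,-0.024,0.006,0,0,0.098,0.04,-0.047,-0.019,0.006,0,0,0.098,0.04,-0.048,-0.015,0.006,0,0,0.098,0.04,-0.05,-0.01,0.006,0,0,0.098,0.04]' 10
python3 -m pendant '[-0.05,-0.005,0.006,0,0,0.098,0.04,-0.051,0,0.006,0,0,0.098,0.04,-0.05,0.005,0.006,0,0,0.098,0.04,-0.05,0.01,0.006,0,0,0.098,0.04,-0.048,0.015,0.006,0,0,0.098,0.04,-0.047,0.02,0.006,0,0,0.098,0.04,-0.044,0.024,0.006,0,0,0.098,0.04,-0.042,0.028,0.006,0,0,0.098,0.04]'
python3 -m pendant '[0,0,0,0,0,0,0.04]'
python3 plan.py 0.4742 -0.1985 0.12 157 2
python3 -c "
from h import *
im,d,p,R,t=cam('wrist');cv2.imwrite('pics/w1.png',im[...,::-1])
np.savez('w1.npz',im=im,d=d,R=R,t=t,**{k:p[k] for k in('fx','fy','cx','cy')})"
```

```text
time_s: 1.1
eef_pos: [0.358, 0.1866, 0.1744]
tool_rot: [0.558, 0.83, 0.0, -0.0]
contact_force: [1.8, 0.5, 0.0]
width: 0.0399
grip_force: 0.0
time_s: 2.1
eef_pos: [0.4761, -0.2, 0.1262]
tool_rot: [0.833, 0.554, -0.0, -0.0]
contact_force: [0.6, -0.1, 0.3]
width: 0.0398
grip_force: 0.0
time_s: 2.22
eef_pos: [0.4755, -0.2026, 0.1261]
tool_rot: [0.834, 0.552, -0.001, 0.001]
contact_force: [-0.6, -0.1, 0.0]
width: 0.0399
grip_force: 0.0
world d [-0.0013  0.0041 -0.0061] turn [0.    0.003 0.001] closing now deg -22.9 q7 0.218 F [-0.6 -0.1  0. ]
[0.0016, -0.0014, 0.0031, 0.0, 0.001, 0.001]
[0.0016, -0.0014, 0.0031, 0.0, 0.001, 0.001]
```

View pics/w1.png

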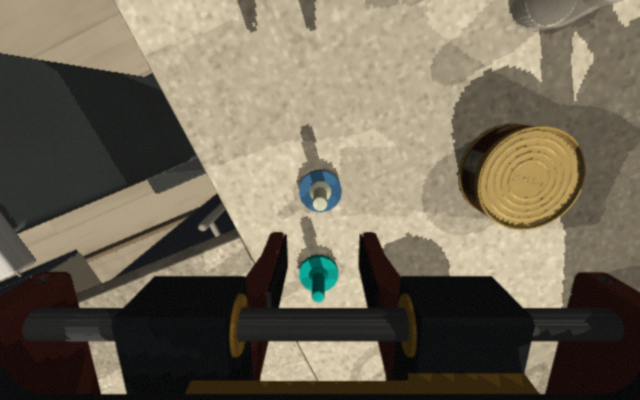

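Wrist view: blue disc at (320,190) with its post top near (320,203). The teal decoy at (318,272) sits behind the fingers because of the perspective. I check the disc position from this view.

Run:
```python
from h import *
f=np.load('w1.npz'); im=f['im'];d=f['d'];p={k:float(f[k]) for k in('fx','fy','cx','cy')};R=f['R'];t=f['t']
P=pts(d,p,R,t); w=P[160:235,285:355].reshape(-1,3)
s=w[(w[:,2]>.036)&(w[:,2]<.055)]; print(-R.T@t,len(s),s.mean(0),cv2.minEnclosingCircle(s[:,:2].astype(np.float32)), s[s[:,2]>.043].mean(0))
s=w[(w[:,2]>.005)&(w[:,2]<.012)];print(len(s),s.mean(0),cv2.minEnclosingCircle(s[:,:2].astype(np.float32)))
w=P[250:305,290:345].reshape(-1,3);s=w[(w[:,2]>.005)&(w[:,2]<.055)];print('teal',len(s),s.mean(0))
print(ray(320,204,.046,p,R,t))
```

```text
[ 0.50685847 -0.13112608  0.28847489] 199 [ 0.47559009 -0.19891735  0.04513389] ((0.47521600127220154, -0.19992664456367493), 0.006056878715753555) [ 0.4753169  -0.19944235  0.04614215]
1095 [ 0.47607812 -0.19773134  0.00865024] ((0.4751805067062378, -0.20005448162555695), 0.02013760805130005)
teal 1269 [ 0.44129008 -0.27536221  0.01612225]
[ 0.47549262 -0.20033347  0.046     ]
```

```bash
python3 -m pendant '[0.0026,-0.0014,0.02,0,0.001,0,0.04,0,0,0.03,0,0,0,0.04,0,0,0.03,0,0,0,0.04,0,0,0.015,0,0,0,0.04,0,0,0.003,0,0,0,0.04,0,0,0,0,0,0,0.04]'; python3 plan.py 0.4752 -0.1997 0.026 157 1
```

```text
time_s: 3.02
eef_pos: [0.4759, -0.1955, 0.0293]
tool_rot: [0.832, 0.555, 0.001, -0.0]
contact_force: [0.6, -0.4, -0.4]
width: 0.0403
grip_force: 0.0
world d [-0.0007 -0.0042 -0.0033] turn [ 0.001 -0.001  0.008] closing now deg -22.5 q7 0.333 F [ 0.6 -0.4 -0.4]
[-0.0042, 0.0009, 0.0033, 0.001, -0.001, 0.008]
```

```bash
python3 -m pendant '[-0.003,0.0009,0.003,0,0,0,0.04,0,0,0,0,0,0,0.03,0,0,0,0,0,0,0,0,0,0,0,0,0,0,0,0,0,0,0,0,0,0,0,0,0,0,0,0]' 12; python3 plan.py 0.4752 -0.1997 0.026 157 1
```

```text
time_s: 3.78
eef_pos: [0.4752, -0.1987, 0.0256]
tool_rot: [0.832, 0.555, 0.0, -0.0]
contact_force: [-0.3, 0.1, -0.7]
width: 0.0111
grip_force: 12.0
world d [ 0.     -0.001   0.0004] turn [-0.    -0.001  0.008] closing now deg -22.6 q7 0.342 F [-0.3  0.1 -0.7]
[-0.0009, 0.0004, -0.0004, -0.0, -0.001, 0.008]
```

```bash
python3 -m pendant '[0,0,-0.03,0,0,0,0,0,0,-0.045,0,0,0,0,0,0,-0.045,0,0,0,0,0.02,-0.002,-0.01,0,0,0,0,0.04,-0.005,0,0,0,0,0,0.04,-0.005,0,0,0,0,0,0.03,-0.004,0,0,0,0,0,0,0,0,0,0,0,0]'; python3 -m pendant '[0,0,0,0,0,0,0]'
python3 - <<'E'
from h import *
im,d,p,R,t=cam('wrist');cv2.imwrite('pics/w2.png',im[...,::-1])
np.savez('w2.npz',im=im,d=d,R=R,t=t,**{k:p[k] for k in('fx','fy','cx','cy')})
P=pts(d,p,R,t).reshape(-1,3); c=P[(P[:,2]>.071)&(P[:,2]<.079)&(np.hypot(P[:,0]-.517,P[:,1]-.0425)<.045)]
print(len(c),cv2.minEnclosingCircle(c[:,:2].astype(np.float32)),c[:,2].mean())
im,d,p,R,t=cam('top');cv2.imwrite('pics/t2.png',im[...,::-1])
E
python3 plan.py 0.517 0.0425 0.14 157 5
```

```text
time_s: 4.78
eef_pos: [0.5107, -0.07, 0.1555]
tool_rot: [0.831, 0.557, 0.0, -0.001]
contact_force: [-0.2, -0.5, -1.1]
width: 0.0114
grip_force: 12.0
time_s: 4.9
eef_pos: [0.51, -0.0734, 0.1557]
tool_rot: [0.832, 0.555, 0.0, -0.0]
contact_force: [0.3, 0.0, 0.1]
width: 0.0113
grip_force: 12.0
2464 ((0.5181970596313477, 0.042088769376277924), 0.03045140765607357) 0.07479235637803076
world d [ 0.0071  0.1165 -0.0158] turn [ 0.    -0.001  0.006] closing now deg -22.7 q7 -0.078 F [ 0.7  0.1 -0.6]
[0.022, -0.008, 0.003, 0.0, -0.0, 0.001]
[0.022, -0.008, 0.003, 0.0, -0.0, 0.001]
[0.022, -0.008, 0.003, 0.0, -0.0, 0.001]
[0.022, -0.008, 0.003, 0.0, -0.0, 0.001]
[0.022, -0.008, 0.003, 0.0, -0.0, 0.001]
```

View pics/w2.png

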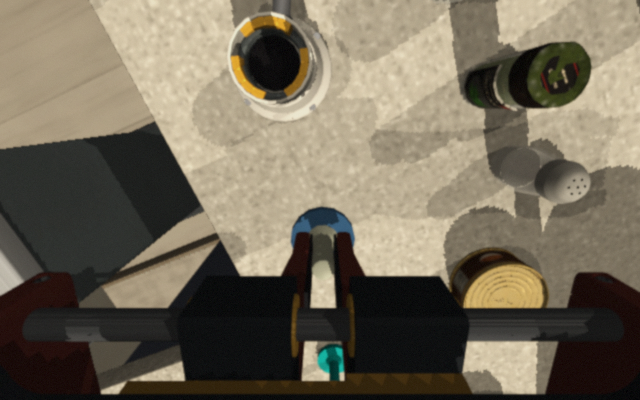

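The housing rim is at about (271,60) with its brass arcs visible, and the disc is held at (322,230). I measure the disc offset in the grip and the gap angles.

Run:
```python
from h import *
f=np.load('w2.npz'); im=f['im'];d=f['d'];p={k:float(f[k]) for k in('fx','fy','cx','cy')};R=f['R'];t=f['t']
P=pts(d,p,R,t); hsv=cv2.cvtColor(im,cv2.COLOR_RGB2HSV)
w=np.zeros(d.shape,bool);w[195:270,280:365]=1
m=w&(hsv[...,0]>90)&(hsv[...,0]<125)&(hsv[...,1]>90)&(d>0); q=P[m]
q=q[q[:,2]>.1]
print(len(q),np.percentile(q[:,2],[5,50,95]))
top=q[(abs(q[:,2]-np.median(q[:,2]))<.004)]
# far edge arc points: fit circle radius .02 via lsq to hull points on far side (largest along tool x)
from scipy.optimize import least_squares
h=cv2.convexHull(top[:,:2].astype(np.float32))[:,0]
tx=np.array([np.cos(np.radians(67.3)),np.sin(np.radians(67.3))]); tcp=np.array([.5100,-.0734])
h=h[(h-tcp)@tx>.004]
s=least_squares(lambda c:np.hypot(*(h-c).T)-.02,tcp,loss='soft_l1',f_scale=.001).x
print('disc c',s,'off tool x,y',(s-tcp)@tx,(s-tcp)@np.array([tx[1],-tx[0]]),len(h))
# gaps
hc=np.array([.5182,.0421]);v,u=np.mgrid[:400,:640]
c=R@np.array([*hc,.074])+t
res=[]
for a in range(0,360,4):
    X=np.array([hc[0]+.025*np.cos(np.radians(a)),hc[1]+.025*np.sin(np.radians(a)),.0745]);k=R@X+t
    uu,vv=int(round(p['fx']*k[0]/k[2]+p['cx'])),int(round(p['fy']*k[1]/k[2]+p['cy']))
    res.append((hsv[vv,uu,1]>110)&(hsv[vv,uu,2]>120))
print(''.join('#' if x else '.' for x in res),'(4deg steps from +x ccw)')
```

```text
993 [0.13721117 0.13859824 0.1396278 ]
disc c [ 0.51048978 -0.0751034 ] off tool x,y -0.0013824448780778813 0.0011091902841553374 16
.........####################.........######################.........####################. (4deg steps from +x ccw)
```

```bash
python3 -m pendant '[0.03,-0.010,0,0,0,0,0,0.03,-0.010,0,0,0,0,0,0.03,-0.010,0.01,0,0,0,0,0.0206,-0.0076,0.01,0,0,0,0,0,0,0.01,0,0,0,0,0,0,0.01,0,0,0,0,0,0,0,0,0,0,0,0,0,0,0,0,0,0]'; python3 plan.py 0.5178 0.0432 0.112 157 1
```

```text
time_s: 6.0
eef_pos: [0.5182, 0.0429, 0.116]
tool_rot: [0.832, 0.554, 0.0, -0.0]
contact_force: [-0.2, -0.3, -0.2]
width: 0.0114
grip_force: 12.0
world d [-0.0004  0.0003 -0.004 ] turn [ 0.    -0.001  0.006] closing now deg -22.7 q7 -0.272 F [-0.2 -0.3 -0.2]
[0.0001, -0.0005, 0.004, 0.0, -0.001, 0.006]
```

```bash
python3 -m pendant '[0,-0.0004,0.01,0,0,0,0,0,0,0.008,0,0,0,0,0,0,0.006,0,0,0,0,0,0,0,0,0,0,0]'; python3 -m pendant '[0,0,0.006,0,0,0,0,0,0,0.004,0,0,0,0,0,0,0.002,0,0,0,0,0,0,0,0,0,0,0]';python3 plan.py 0.5178 0.0432 0.079 157 1
```

```text
time_s: 6.5
eef_pos: [0.5173, 0.044, 0.0913]
tool_rot: [0.832, 0.555, -0.0, -0.0]
contact_force: [0.5, -0.1, -0.2]
width: 0.0117
grip_force: 12.0
time_s: 7.0
eef_pos: [0.5176, 0.044, 0.0798]
tool_rot: [0.832, 0.555, 0.0, -0.0]
contact_force: [0.2, 0.0, -1.4]
width: 0.0115
grip_force: 12.0
world d [ 0.0002 -0.0008 -0.0008] turn [-0.    -0.001  0.007] closing now deg -22.6 q7 -0.232 F [ 0.2  0.  -1.4]
[-0.0007, 0.0005, 0.0008, -0.0, -0.001, 0.007]
```

```bash
python3 -m pendant '[-0.0005,0.0004,0.0015,0,0,0,0,0,0,0,0,0,0,0,0,0,0,0,0,0,0.03,0,0,0,0,0,0,0.03,0,0,0,0,0,0,0.03,0,0,-0.01,0,0,0,0.03,0,0,-0.03,0,0,0,0.03,0,0,-0.04,0,0,0,0.087]'
python3 plan.py 0.421 0.190 0.14 88 6; python3 -c "
from rig import r;print(r.observe()['qpos'])"
```

```text
time_s: 8.0
eef_pos: [0.5173, 0.0432, 0.1593]
tool_rot: [0.832, 0.555, -0.0, -0.0]
contact_force: [0.2, 0.1, 0.3]
width: 0.037
grip_force: 0.0
world d [-0.0963  0.1468 -0.0193] turn [-1.000e-03  1.000e-03  1.211e+00] closing now deg -22.6 q7 -0.317 F [0.2 0.1 0.3]
[0.016, -0.024, 0.003, -0.0, 0.0, 0.202]
[0.011, -0.027, 0.003, -0.0, 0.0, 0.202]
[0.006, -0.029, 0.003, -0.0, 0.0, 0.202]
[-0.0, -0.029, 0.003, -0.0, 0.0, 0.202]
[-0.006, -0.029, 0.003, -0.0, 0.0, 0.202]
[-0.012, -0.027, 0.003, -0.0, 0.0, 0.202]
[-0.68465932  0.33941274  0.63689166  1.95580267 -0.25078318  0.92548182
 -0.31681583]
```

```bash
python3 - <<'E'
from h import *
im,d,p,R,t=cam('top'); P=pts(d,p,R,t).reshape(-1,3)
m=P[np.hypot(P[:,0]-.518,P[:,1]-.043)<.02]; c=m[m[:,2]>.085]; c=c[c[:,2]<.11]
print('post',len(c),np.median(c,0) if len(c) else '')
E
python3 plan.py 0.421 0.190 0.13 66 9
```

```text
post 0 
world d [-0.0992  0.1471 -0.0343] turn [ 0.007  0.    -1.547] closing now deg -22.7 q7 -0.319 F [ 1.9 -0.8  3.4]
[0.011, -0.016, 0.004, 0.001, 0.0, -0.172]
[0.013, -0.014, 0.004, 0.001, 0.0, -0.172]
[0.016, -0.012, 0.004, 0.001, 0.0, -0.172]
[0.018, -0.009, 0.004, 0.001, 0.0, -0.172]
[0.019, -0.006, 0.004, 0.001, 0.0, -0.172]
[0.02, -0.003, 0.004, 0.001, 0.0, -0.172]
[0.02, 0.001, 0.004, 0.001, 0.0, -0.172]
[0.019, 0.004, 0.004, 0.001, 0.0, -0.172]
[0.018, 0.007, 0.004, 0.001, 0.0, -0.172]
```

```bash
python3 -m pendant '[0.011,-0.016,0,0,0,-0.172,0.087,0.013,-0.014,0.004,0,0,-0.172,0.087,0.016,-0.012,0.004,0,0,-0.172,0.087,0.018,-0.009,0.004,0,0,-0.172,0.087,0.019,-0.006,0.004,0,0,-0.172,0.087,0.02,-0.003,0.004,0,0,-0.172,0.087,0.02,0.001,0.004,0,0,-0.172,0.087,0.019,0.004,0.004,0,0,-0.172,0.087]'
python3 -m pendant '[0.018,0.007,0.004,0,0,-0.172,0.087,0,0,0,0,0,0,0.087]'
python3 - <<'E'
from h import *
print('q',r.observe()['qpos'].round(2))
im,d,p,R,t=cam('wrist'); P=pts(d,p,R,t).reshape(-1,3);hsv=cv2.cvtColor(im,cv2.COLOR_RGB2HSV).reshape(-1,3)
m=(hsv[:,1]>170)&(hsv[:,0]<15)&(hsv[:,2]>80)&(P[:,2]>.033)&(P[:,2]<.042)&(np.hypot(P[:,0]-.42,P[:,1]-.19)<.05)
c=P[m];print('ring',len(c),cv2.minEnclosingCircle(c[:,:2].astype(np.float32)))
im,d,p,R,t=cam('top'); P=pts(d,p,R,t).reshape(-1,3)
m=P[np.hypot(P[:,0]-.518,P[:,1]-.043)<.02]; c=m[(m[:,2]>.09)&(m[:,2]<.11)]
print('post',len(c),c.mean(0) if len(c) else np.sort(m[:,2])[-9:])
E
python3 plan.py 0.421 0.190 0.10 66 1
```

```text
time_s: 9.05
eef_pos: [0.4291, 0.175, 0.1309]
tool_rot: [0.288, 0.958, 0.001, 0.0]
contact_force: [0.1, 0.5, 1.3]
width: 0.0871
grip_force: 0.0
time_s: 9.3
eef_pos: [0.4176, 0.191, 0.1267]
tool_rot: [0.206, 0.978, 0.001, 0.0]
contact_force: [-0.2, 0.2, 0.3]
width: 0.0865
grip_force: 0.0
q [-0.74  0.25  0.24  2.11 -0.08  0.8   0.71]
ring 660 ((0.4213622510433197, 0.1908147782087326), 0.03009333275258541)
post 24 [0.51657839 0.04252267 0.09834606]
world d [ 0.0023  0.0002 -0.0269] turn [ 0.001  0.001 -0.002] closing now deg 65.9 q7 0.707 F [0.1 0.  0.1]
[-0.002, 0.0011, 0.0269, 0.001, 0.001, -0.002]
```

```bash
python3 -m pendant '[0,0,0.004,0,0,-0.17,0.087,0,0,0.004,0,0,-0.17,0.087,0,0,0.004,0,0,-0.17,0.087,0,0,0.004,0,0,-0.17,0.087,0,0,0.004,0,0,-0.17,0.087,0,0,0.004,0,0,-0.17,0.087,0,0,0.004,0,0,-0.17,0.087,0,0,0,0,0,0,0.087]';  python3 plan.py 0.4214 0.1907 0.0225 134 1
```

```text
time_s: 10.4
eef_pos: [0.4187, 0.1893, 0.0985]
tool_rot: [-0.375, 0.927, 0.0, 0.0]
contact_force: [0.3, 0.2, -0.6]
width: 0.0872
grip_force: 0.0
world d [ 0.0027  0.0014 -0.076 ] turn [ 0.     0.001 -0.   ] closing now deg 134.0 q7 1.814 F [ 0.3  0.2 -0.6]
[-0.0028, -0.0009, 0.076, 0.0, 0.001, -0.0]
```

```bash
python3 -m pendant '[-0.0028,-0.0009,0,0,0,0,0.087,0,0,0.025,0,0,0,0.087,0,0,0.03,0,0,0,0.087,0,0,0.015,0,0,0,0.087,0,0,0.005,0,0,0,0.087,0,0,0,0,0,0,0.087,0,0,0,0,0,0,0.087]';  python3 plan.py 0.4214 0.1907 0.0225 134 1
```

```text
time_s: 11.28
eef_pos: [0.4213, 0.192, 0.0242]
tool_rot: [-0.377, 0.926, 0.0, 0.001]
contact_force: [0.1, -0.4, -0.0]
width: 0.0871
grip_force: 0.0
world d [ 0.0001 -0.0013 -0.0017] turn [0.    0.002 0.005] closing now deg 134.3 q7 1.818 F [ 0.1 -0.4 -0. ]
[0.0008, -0.001, 0.0017, 0.0, 0.002, 0.005]
```

```bash
python3 -m pendant '[0.0006,-0.0008,0.0012,0,0,0,0.087,0,0,0,0,0,0,0.07,0,0,0,0,0,0,0.04,0,0,0,0,0,0,0.04,0,0,0,0,0,0,0.04,0,0,0,0,0,0,0.04]' 25;  python3 plan.py 0.4214 0.1907 0.0225 134 1; python3 -m pendant '[0,0,-0.03,0,0,0,0.04,0,0,-0.05,0,0,0,0.04,0,0,-0.04,0,0,0,0.04,0,0,-0.01,0,0,0,0.04]'; python3 plan.py 0.518 0.0425 0.13 134 5
```

```text
time_s: 12.02
eef_pos: [0.4209, 0.1907, 0.0223]
tool_rot: [-0.377, 0.926, 0.0, 0.0]
contact_force: [-0.2, 0.8, 0.4]
width: 0.0565
grip_force: 25.0
world d [ 0.0005 -0.      0.0002] turn [0.    0.001 0.005] closing now deg 134.3 q7 1.82 F [-0.2  0.8  0.4]
[-0.0003, -0.0004, -0.0002, 0.0, 0.001, 0.005]
time_s: 12.52
eef_pos: [0.4219, 0.1912, 0.1545]
tool_rot: [-0.377, 0.926, 0.001, 0.002]
contact_force: [-0.7, -0.0, 0.3]
width: 0.0563
grip_force: 25.0
world d [ 0.0961 -0.1487 -0.0245] turn [-0.001  0.005  0.005] closing now deg 134.3 q7 1.819 F [-0.7 -0.   0.3]
[0.007, -0.035, 0.005, -0.0, 0.001, 0.001]
[0.007, -0.035, 0.005, -0.0, 0.001, 0.001]
[0.007, -0.035, 0.005, -0.0, 0.001, 0.001]
[0.007, -0.035, 0.005, -0.0, 0.001, 0.001]
[0.007, -0.035, 0.005, -0.0, 0.001, 0.001]
```

```bash
python3 -m pendant '[0.007,-0.035,0,0,0.001,0,0.04,0.007,-0.035,0,0,0.001,0,0.04,0.007,-0.035,0.002,0,0.001,0,0.04,0.007,-0.035,0.008,0,0.001,0,0.04,0.007,-0.035,0.01,0,0.001,0,0.04,0,0,0.005,0,0,0,0.04,0,0,0,0,0,0,0.04,0,0,0,0,0,0,0.04]'; python3 plan.py 0.5178 0.0424 0.11 134 1
python3 - <<'E'
from h import *
o=r.observe();im,d,p,R,t=cam('wrist'); P=pts(d,p,R,t).reshape(-1,3);hsv=cv2.cvtColor(im,cv2.COLOR_RGB2HSV).reshape(-1,3)
zt=o['eef_pos'][2]+.0147
m=(hsv[:,1]>170)&(hsv[:,0]<15)&(hsv[:,2]>80)&(abs(P[:,2]-zt)<.004)&(np.hypot(*(P[:,:2]-o['eef_pos'][:2]).T)<.05)
c=P[m];print('ring',len(c),cv2.minEnclosingCircle(c[:,:2].astype(np.float32)),c[:,2].mean(),o['eef_pos'])
cv2.imwrite('pics/w3.png',im[...,::-1])
E
```

```text
time_s: 13.52
eef_pos: [0.5173, 0.042, 0.127]
tool_rot: [-0.378, 0.926, -0.0, -0.002]
contact_force: [0.6, 0.3, -0.5]
width: 0.0566
grip_force: 25.0
world d [ 0.0005  0.0004 -0.017 ] turn [ 0.001 -0.004  0.007] closing now deg 134.4 q7 2.217 F [ 0.6  0.3 -0.5]
[-0.0007, -0.0001, 0.017, 0.001, -0.004, 0.007]
ring 6574 ((0.5178964734077454, 0.040962956845760345), 0.030117765069007874) 0.14190131743230466 [0.51734779 0.04201463 0.12702034]
```

View pics/w3.png

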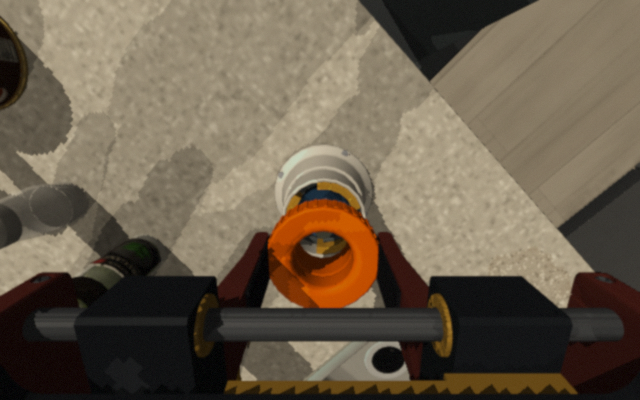

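Ring held level at (323,255), in line with the housing below it. Now I lower it in light steps.

```bash
python3 -m pendant '[-0.0009,0.0003,0.008,0,-0.004,0,0.04,0,0,0.01,0,0,0,0.04,0,0,0.007,0,0,0,0.04,0,0,0,0,0,0,0.04,0,0,0,0,0,0,0.04]'; python3 -m pendant '[0,0,0.002,0,0,0,0.04,0,0,0.0015,0,0,0,0.04,0,0,0,0,0,0,0.04]';  python3 plan.py 0.5177 0.0426 0.0913 134 1
```

```text
time_s: 14.2
eef_pos: [0.5184, 0.0417, 0.1022]
tool_rot: [-0.377, 0.926, 0.0, -0.0]
contact_force: [0.5, -0.9, -0.4]
width: 0.0561
grip_force: 25.0
time_s: 14.58
eef_pos: [0.5183, 0.0416, 0.0987]
tool_rot: [-0.377, 0.926, 0.0, -0.0]
contact_force: [0.4, 0.1, -0.9]
width: 0.0562
grip_force: 25.0
world d [-0.0006  0.001  -0.0074] turn [ 0.    -0.     0.005] closing now deg 134.3 q7 2.225 F [ 0.4  0.1 -0.9]
[-0.0002, 0.0011, 0.0074, 0.0, -0.0, 0.005]
```

```bash
python3 -m pendant '[-0.0002,0.0011,0.001,0,0,0,0.04,0,0,0.0015,0,0,0,0.04,0,0,0.001,0,0,0,0.04,0,0,0,0,0,0,0.04]';  python3 -m pendant '[0,0,0.001,0,0,0,0.04,0,0,0.001,0,0,0,0.04,0,0,0,0,0,0,0.04]'; python3 plan.py 0.5177 0.0426 0.0913 134 1
```

```text
time_s: 15.08
eef_pos: [0.5176, 0.0426, 0.0951]
tool_rot: [-0.377, 0.926, 0.0, -0.0]
contact_force: [0.0, -0.6, -1.1]
width: 0.0561
grip_force: 25.0
time_s: 15.45
eef_pos: [0.5177, 0.0426, 0.0931]
tool_rot: [-0.377, 0.926, 0.0, -0.0]
contact_force: [-0.0, 0.1, -1.5]
width: 0.0567
grip_force: 25.0
world d [ 0.     -0.     -0.0018] turn [ 0.001 -0.     0.005] closing now deg 134.3 q7 2.224 F [-0.   0.1 -1.5]
[-0.0, -0.0, 0.0018, 0.001, -0.0, 0.005]
```

```bash
for i in 1; do python3 -m pendant '[0,0,0.001,0,0,0,0.04,0,0,0.0005,0,0,0,0.04,0,0,0,0,0,0,0.04]'; done; python3 -m pendant '[0,0,0.001,0,0,0,0.04,0,0,0,0,0,0,0.04]'; python3 -m pendant '[0,0,0.001,0,0,0,0.04,0,0,0,0,0,0,0.04]'
```

```text
time_s: 15.82
eef_pos: [0.5177, 0.0426, 0.0917]
tool_rot: [-0.377, 0.926, 0.0, -0.0]
contact_force: [-0.6, 0.2, -0.6]
width: 0.0565
grip_force: 25.0
time_s: 16.08
eef_pos: [0.5178, 0.0426, 0.0913]
tool_rot: [-0.377, 0.926, 0.0, 0.0]
contact_force: [-1.7, 0.1, 5.0]
width: 0.0562
grip_force: 25.0
time_s: 16.32
eef_pos: [0.5179, 0.0427, 0.0912]
tool_rot: [-0.377, 0.926, 0.0, 0.0]
contact_force: [-4.9, -0.0, 14.9]
width: 0.0567
grip_force: 25.0
```

Contact at 91.2 mm, exactly where the lugs should rest on the ledges. I ease off, then turn clockwise and feel for the gap.

```bash
python3 -m pendant '[0,0,-0.0009,0,0,0,0.04,0,0,0,0,0,0.08,0.04,0,0,0,0,0,0.08,0.04]'; for k in 1; do python3 -m pendant '[0,0,0,0,0,0.08,0.04,0,0,0,0,0,0.08,0.04]' | grep -E 'pos|cont|rot'; python3 -m pendant '[0,0,0,0,0,0.08,0.04,0,0,0,0,0,0.08,0.04]'| grep -E 'pos|cont|rot';  python3 -m pendant '[0,0,0,0,0,0.08,0.04,0,0,0,0,0,0.08,0.04]'| grep -E 'pos|cont|rot'; done
```

```text
time_s: 16.7
eef_pos: [0.5185, 0.0427, 0.0913]
tool_rot: [-0.301, 0.954, 0.0, 0.001]
contact_force: [0.5, 0.2, 4.5]
width: 0.0564
grip_force: 25.0
eef_pos: [0.5185, 0.0428, 0.0913]
tool_rot: [-0.224, 0.975, 0.0, 0.001]
contact_force: [-1.2, 0.4, 4.5]
eef_pos: [0.5186, 0.0428, 0.0913]
tool_rot: [-0.145, 0.989, 0.0, 0.001]
contact_force: [0.2, -0.7, 3.5]
eef_pos: [0.5186, 0.0428, 0.0912]
tool_rot: [-0.065, 0.998, 0.0, 0.001]
contact_force: [0.7, -0.8, 2.3]
```

```bash
c(){ grep -E 'pos|cont|rot'; }; python3 -m pendant '[0,0,0.0002,0,0,0.08,0.04,0,0,0,0,0,0.08,0.04]'|c;python3 -m pendant '[0,0,0.0001,0,0,0.08,0.04,0,0,0,0,0,0.08,0.04]'|c;python3 -m pendant '[0,0,0.0001,0,0,0.08,0.04,0,0,0,0,0,0.08,0.04]'|c
```

```text
eef_pos: [0.518, 0.0427, 0.0905]
tool_rot: [0.015, 1.0, 0.0, 0.0]
contact_force: [0.2, -0.1, 0.2]
eef_pos: [0.5177, 0.0426, 0.0903]
tool_rot: [0.095, 0.996, 0.0, -0.0]
contact_force: [0.1, -0.4, -1.2]
eef_pos: [0.5183, 0.0433, 0.0909]
tool_rot: [0.174, 0.985, 0.001, 0.0]
contact_force: [-1.3, 1.9, 9.1]
```

Free window between about 2° and 11° of tool angle, with contact again at 20°. I turn back to the middle and lower.

```bash
c(){ grep -E 'time|pos|cont|rot'; }; python3 -m pendant '[0,0,-0.0005,0,0,-0.1,0.04,0,0,0,0,0,-0.1,0.04,0,0,0,0,0,0,0.04]'|c; python3 -m pendant '[0,0,0.001,0,0,0,0.04,0,0,0.001,0,0,0,0.04,0,0,0,0,0,0,0.04]'|c; python3 plan.py 0.5177 0.0426 0.0813 0 1
```

```text
time_s: 18.58
eef_pos: [0.5177, 0.0426, 0.0907]
tool_rot: [0.074, 0.997, 0.0, -0.0]
contact_force: [-0.0, 0.7, -1.4]
time_s: 18.95
eef_pos: [0.5176, 0.0426, 0.0886]
tool_rot: [0.074, 0.997, 0.0, -0.0]
contact_force: [-0.4, -0.1, -1.1]
world d [ 0.0001 -0.     -0.0073] turn [-0.000e+00 -1.000e-03  1.423e+00] closing now deg 81.6 q7 1.428 F [-0.4 -0.1 -1.1]
[-0.0001, -0.0, 0.0073, -0.0, -0.001, 1.423]
```

```bash
c(){ grep -E 'time|pos|cont|rot'; }; python3 -m pendant '[0,0,0.0015,0,0,0,0.04,0,0,0.0015,0,0,0,0.04,0,0,0,0,0,0,0.04]'|c; python3 -m pendant '[0,0,0.0015,0,0,0,0.04,0,0,0.001,0,0,0,0.04,0,0,0,0,0,0,0.04]'|c;python3 -m pendant '[0,0,0.001,0,0,0,0.04,0,0,0,0,0,0,0.04]'|c
```

```text
time_s: 19.32
eef_pos: [0.5176, 0.0426, 0.0856]
tool_rot: [0.073, 0.997, 0.0, -0.0]
contact_force: [0.7, -0.9, -1.1]
time_s: 19.7
eef_pos: [0.5177, 0.0426, 0.0832]
tool_rot: [0.073, 0.997, 0.0, -0.0]
contact_force: [-0.7, 0.0, -1.4]
time_s: 19.95
eef_pos: [0.5178, 0.0426, 0.0823]
tool_rot: [0.073, 0.997, 0.0, -0.0]
contact_force: [-1.0, 0.2, 1.2]
```

```bash
c(){ grep -E 'time|pos|cont|rot|width'; }; python3 -m pendant '[0,0,0.0008,0,0,0,0.04,0,0,0.0005,0,0,0.08,0.04,0,0,0,0,0,0.08,0.04]'|c; python3 -m pendant '[0,0,0,0,0,0.08,0.04,0,0,0,0,0,0.08,0.04]'|c;python3 -m pendant '[0,0,0,0,0,0.08,0.04,0,0,0,0,0,0.08,0.04]'|c; python3 -c "
from rig import r; print(r.observe()['torque'])"
```

```text
time_s: 20.32
eef_pos: [0.5181, 0.0426, 0.0812]
tool_rot: [0.154, 0.988, 0.0, 0.0]
contact_force: [-0.4, 0.2, 1.8]
width: 0.0565
time_s: 20.58
eef_pos: [0.5181, 0.0426, 0.0813]
tool_rot: [0.233, 0.973, 0.0, 0.0]
contact_force: [0.7, -1.0, 1.9]
width: 0.0564
time_s: 20.82
eef_pos: [0.5181, 0.0427, 0.0813]
tool_rot: [0.31, 0.951, 0.0, 0.0]
contact_force: [0.3, -0.7, 3.1]
width: 0.0561
[-0.05337938 -0.00536425  0.052842  ]
```

```bash
cat > c.sh <<'E'
grep -E 'time|pos|cont|rot|width'; python3 -c "
from rig import r; o=r.observe();print('tz',o['torque'].round(2),'q7',o['qpos'][6].round(2))"
E
python3 -m pendant '[0,0,0.0002,0,0,0.08,0.04,0,0,0.0004,0,0,0.08,0.04]'|bash c.sh;python3 -m pendant '[0,0,0.0005,0,0,0.08,0.04,0,0,0.0005,0,0,0.08,0.04]'|bash c.sh;python3 -m pendant '[0,0,0.0005,0,0,0.08,0.04,0,0,0.0005,0,0,0.08,0.04]'|bash c.sh
```

```text
time_s: 21.08
eef_pos: [0.5181, 0.0426, 0.0806]
tool_rot: [0.384, 0.923, 0.0, 0.0]
contact_force: [-0.5, -0.0, 2.5]
width: 0.0561
tz [-0.07  0.05  0.06] q7 0.89
time_s: 21.32
eef_pos: [0.518, 0.0427, 0.0797]
tool_rot: [0.457, 0.889, 0.0, 0.0]
contact_force: [-0.9, -0.1, 3.3]
width: 0.0564
tz [-0.13  0.17  0.05] q7 0.76
time_s: 21.58
eef_pos: [0.5181, 0.0427, 0.0788]
tool_rot: [0.527, 0.85, 0.0, 0.0]
contact_force: [-1.4, 0.7, 4.4]
width: 0.0565
tz [-0.12  0.3   0.08] q7 0.63
```

```bash
python3 -m pendant '[0,0,0.0004,0,0,0.08,0.04,0,0,0.0001,0,0,0.08,0.04]'|bash c.sh;python3 -m pendant '[0,0,0,0,0,0.08,0.04,0,0,0,0,0,0.08,0.04]'|bash c.sh;python3 -m pendant '[0,0,0,0,0,0.08,0.04,0,0,0,0,0,0.08,0.04]'|bash c.sh
```

```text
time_s: 21.82
eef_pos: [0.5183, 0.0427, 0.0784]
tool_rot: [0.593, 0.805, 0.0, 0.0]
contact_force: [-0.6, -1.8, 5.9]
width: 0.0563
tz [-0.15  0.21  0.15] q7 0.5
time_s: 22.08
eef_pos: [0.5184, 0.0427, 0.0784]
tool_rot: [0.655, 0.755, 0.001, 0.0]
contact_force: [0.1, -0.6, 5.3]
width: 0.0566
tz [-0.13  0.08  0.12] q7 0.37
time_s: 22.32
eef_pos: [0.518, 0.0427, 0.0784]
tool_rot: [0.713, 0.701, 0.0, -0.0]
contact_force: [-1.9, -1.2, 5.1]
width: 0.0564
tz [-0.2   0.4   0.57] q7 0.24
```

The torque jumps to 0.57 N m after about 83°, so the ring is at its stop. I release and check.

```bash
python3 -m pendant '[0,0,0,0,0,0,0.08,0,0,0,0,0,0,0.08,0,0,0,0,0,0,0.087,0,0,0,0,0,0,0.087,0,0,-0.015,0,0,0,0.087,0,0,-0.04,0,0,0,0.087,0,0,-0.05,0,0,0,0.087,0,0,-0.02,0,0,0,0.087]'; python3 -m pendant '[0.06,0,0,0,0,0,0.087,0.06,0,0,0,0,0,0.087,0,0,0,0,0,0,0.087,0,0,0,0,0,0,0.087]'
python3 - <<'E'
from h import *
for n in('top','side'):
    im,d,p,R,t=cam(n); P=pts(d,p,R,t);hsv=cv2.cvtColor(im,cv2.COLOR_RGB2HSV)
    m=(hsv[...,1]>170)&(hsv[...,0]<15)&(hsv[...,2]>80)&(np.hypot(P[...,0]-.517,P[...,1]-.0425)<.05)&(P[...,2]>.086)
    c=P[m];A=np.c_[c[:,:2]-c[:,:2].mean(0),np.ones(len(c))] if len(c) else 0
    print(n,len(c))
    if len(c)>10: print(cv2.minEnclosingCircle(c[:,:2].astype(np.float32)),np.linalg.lstsq(A,c[:,2],rcond=None)[0])
    q=P[(np.hypot(P[...,0]-.517,P[...,1]-.0425)<.011)&(P[...,2]>.08)&(P[...,2]<.11)]
    if len(q): print('post',len(q),q.mean(0))
    if n=='side': cv2.imwrite('pics/end.png',cv2.resize(im[170:290,250:410],(800,600))[...,::-1])
E
```

```text
time_s: 23.32
eef_pos: [0.519, 0.0422, 0.2064]
tool_rot: [0.713, 0.701, 0.002, 0.001]
contact_force: [0.1, -0.1, -0.6]
width: 0.0872
grip_force: 0.0
time_s: 23.82
eef_pos: [0.5197, 0.1619, 0.2035]
tool_rot: [0.713, 0.701, -0.0, 0.0]
contact_force: [-0.8, -0.9, -0.2]
width: 0.0867
grip_force: 0.0
top 398
((0.517430305480957, 0.04357818514108658), 0.029658138751983643) [-0.00284908 -0.00710687  0.09366686]
post 24 [0.51665488 0.04312088 0.09477788]
side 102
((0.5188918709754944, 0.04336655139923096), 0.029351528733968735) [ 0.0099477  -0.04773868  0.09413501]
```

View pics/end.png

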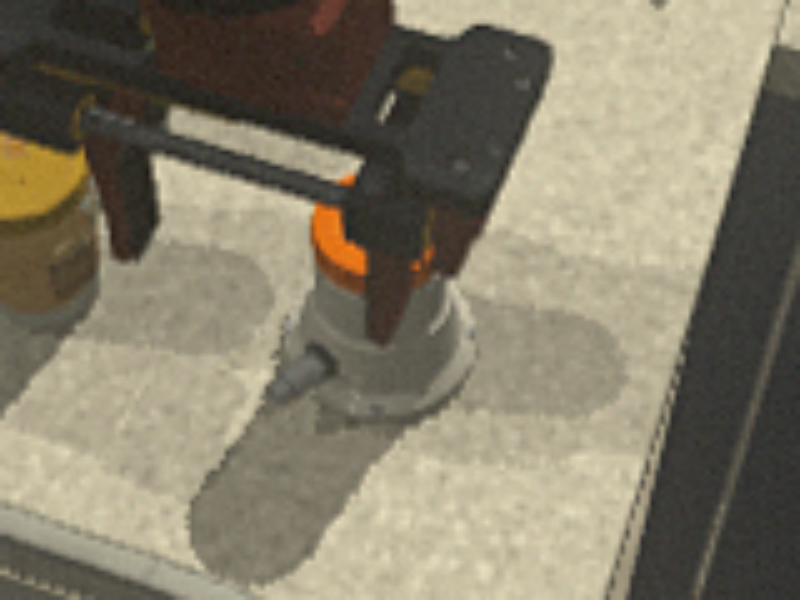

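The side view shows the ring seated close on the rim, partly hidden by the gripper. I do a quick repeat of the height measurement before handing in.

Run:
```python
from h import *
Z=[];Q=[]
for i in range(6):
    im,d,p,R,t=cam('top'); P=pts(d,p,R,t); e=np.hypot(P[...,0]-.5172,P[...,1]-.0432)
    Z.append(np.median(P[...,2][(e>.018)&(e<.028)&(P[...,2]>.085)])); Q.append(np.median(P[...,2][(e<.006)&(P[...,2]>.085)]))
f=np.load('top.npz');p={k:float(f[k]) for k in('fx','fy','cx','cy')};P=pts(f['d'],p,f['R'],f['t']);e=np.hypot(P[...,0]-.42,P[...,1]-.1903)
print('ring top',np.mean(Z),'post',np.mean(Q),'ring top on table',np.median(P[...,2][(e>.018)&(e<.028)&(P[...,2]>.03)]))
```

```text
ring top 0.09384084578679829 post 0.09492361165278207 ring top on table 0.03735576835210945
```

```bash
python3 -c "
from rig import r; print(r.sign_off())"
```

```text
the job is handed in; nothing more can be done
None
```

The filter is back together and handed in: the disc is in the cell, and the ring is screwed to its stop, level and released, its origin about 56.5 mm above the housing's (limit 57.1 mm); sign-off returned no verdict.

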